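# Load a sample box under the sprung flap of a code reader

### The arm

A 6-joint arm with a two-finger parallel gripper is mounted at the origin on the work surface. World frame = base frame: x ahead of the robot, y to its left, z up, the work surface at z = 0. Lengths are in m, angles in rad, forces in N, time in s.
With the tool pointing down it reaches from about 0.25 to 0.775 m from the base axis. Payload 4 kg.
Tool frame: the origin (TCP) lies midway between the tips of the shut fingers; the grasp point (between the pads) lies 19 mm behind it; z points along the fingers, y is the line along which they close (so a half turn about z gives the same grasp; the last joint's range is limited). The gripper opens to 94 mm and grips with 3 to 60 N. Pads are 16 mm wide; open, the fingers measure 119 mm over their backs; the gripper's body (75 mm by 177 mm) begins 78 mm behind the grasp point.
Start: joints at [-0.103, 0.087, 1.371, -0, 1.684, -0.103], TCP at [0.55, -0, 0.206] pointing down, gripper open.
Joint ranges: [-3.1, 3.1], [-0.76, 2.03], [0.27, 2.55], [-1.08, 4.22], [0.17, 2.65], [-2.57, 2.57]. Speed limits (rad/s): [2.79, 2.79, 3.14, 3.14, 3.14, 3.14].

### API

Orientations are given as a 3x3 rotation matrix whose columns are the frame's x, y, z axes.
In Python, from workcell import manip, vision gives the robot as it stands.
- The arm moves only by the tool play_rows, never from a script. Its argument "steps" is a list of rows, each an object with "dp": the shift along the tool's x, y, z in mm, a list of three; "delta_rot": the turn, a rotation vector about the tool's x, y, z in degrees, a list of three; "jaw": the opening in per cent of the stroke, from 0 (shut) to 100 (fully open). A call has 1 to 20 rows; each row shifts and turns the commanded pose from where the row before left it, along the tool's axes as they then stand; what a row does not reach is not made up. A row lasts 1/10 s, in which the tool goes at most 50 mm and 8.59 degrees, less where a joint would pass 70% of its speed; a pose out of reach is approached as far as the arm can. A call is refused whole if a number of a shift passes 50 or a number of a turn 8.59, either way. A call with a gripper value outside its range is refused whole. The fingers move at their own pace and stop on an object; the grip force is fixed at half the most. Time passes only in rows, so rows that do not move let the fingers close. It gives the time, the measured TCP pose, the force, the opening and the grip force at its end, in the units of the state.
- manip.get_obs(): the state, without advancing time (a new reading comes with each control period).
- vision.grab_frame(name): name is "scene" or "side" or "wrist"; returns a dict with "color" (384x512x3 uint8, red, green, blue), "fx", "fy", "cx", "cy" (pixels), "rvec" (rotation vector, rad) and "tvec" (3), from world to camera coordinates, as OpenCV has them. Camera axes: x right, y down, z forward; pixel columns grow to the right and rows downward; lengths in m; the calibration is good to about 2 mm. A picture is of the moment at which its call begins. There is no depth.
- manip.job_done(): hands the job in; it is judged then, once.
Trained networks look in the newest picture that a camera, given by its name, has taken for a name from the list of things; names that differ only in an ending like _2 or _b are one class to them, and where a whole thing is asked for, a point or a joint stands for the part that bears it (a point fixed in the world has none). Each returns a list of dicts, best first, with "p" (0 to 1); they miss things now and then, are a little off and sometimes report something else, mostly with a low value. They report only what shows in the picture. A call takes as long as a camera call. They do not tell look-alikes from the thing itself.
- vision.boxes_of(camera, thing): "xy" ([column, row] in pixels, amid what is visible of it).
The state is a dict: "time_s": time; "joint_pos": joint angles; "qd": joint speeds; "joint_torque": joint torques, N m; "tool_pos": TCP position; "ee_rot": TCP orientation; "force": force on the tool from outside, world axes, zero at the start; "ft_torque": the same for the moment, N m; "finger_gap": finger opening in m; "gripper_force": force on a finger pad.
Only numpy, scipy, OpenCV 4.12 (cv2) and the standard library are available. Lean on these libraries where they do the work, as an engineer would, in place of code of your own. Each camera call takes 0.05 s, during which the arm holds its last target. There are 200 camera calls.

### The job

A white sample box stands in the guide channel of the bench code reader, and a spring-closed flap bars its way. With one fingertip press down the long metal thumb ledge beside the channel to swing the flap up and hold it there, and meanwhile push the box with the other fingertip under the flap until it is fully home against the reader; only then let the flap spring down onto the box and move clear. Do not grasp, lift or tip the box, and leave the vials, tape, bottle and jar where they stand.

Things in the scene. Friction and masses are not known exactly. Their poses are not given: they have to be found in the camera images.
- bay: Code reader with loading channel, fixed. Origin: on the bench, mid-width of the channel, under the flap's front edge. x: the way the box is pushed in; y: left, towards the ledge; z up. Channel floor 6 mm above the bench, x -200 to 65 mm; guide walls 5 mm thick, inner faces at y -38 and +38 mm, tops 28 mm above the bench. White housing 85 mm high; its face at x 65 mm is the stop.
- box: White closed sample box, loose, 90 mm long (its x, along the channel), 72 wide, 55 high, 0.15 to 0.31 kg. Origin: centre of its underside, on the channel floor. It starts lined up in the channel, its front 10 to 60 mm short of the flap. Home, its origin is at bay x +20 mm, and 25 mm of it still stands out in front of the flap.
- flap_hinge (a point): A point on the hinge line of flap and ledge, at the flap's front edge; the line runs along bay x at bay y 48, z 68 mm between dark brackets 72 mm high at bay x -4 and 58 mm. From it the aluminium flap (bay x 0 to 55 mm) reaches 70 mm to -y over the channel; open, it stays below 100 mm above the bench. The ledge is one piece with it, on the +y side.
- ledge_mid (a point): Middle of the upper face of the thumb ledge, a ribbed aluminium strip 250 mm long (bay x -195 to 55 mm), 52 wide. Let go, it slopes up outwards 0.6 rad (bay y 68, z 56 mm inner edge; y 111, z 86 outer). At flap 0.6 rad it is level, upper face 46 mm above the bench, y 59 to 111. It works pressed anywhere along its length, and a tip can slide along it.
- flap (a joint): Angle of flap and ledge, rad: 0 shut (flap slopes down across the channel and bars the box), 0.75 hard limit. Pressing the ledge down raises it. From about 0.45 the box passes freely; let go on the box it rests at about 0.38. The spring shuts it: to hold, about 3 N at 0 and 5 N at 0.6 rad, pressing 43 mm from the hinge line.
- vialrack: Bystander: white rack of eight amber vials, loose, 50 x 90 mm, 62 mm high, right of the channel. Origin: centre of its underside.
- tape: Bystander: ring of brown tape lying flat, loose, 96 mm across, 24 mm high, right of the channel. Origin: centre of its underside.
- reagent: Bystander: amber bottle with an orange cap, loose, 56 mm across, 100 mm high, left of the ledge. Origin: centre of its underside.
- jar: Bystander: small jar with a white cap, loose, 48 mm across, 60 mm high, left of the ledge. Origin: centre of its underside.
Not all that is in view belongs to the job. Leave any black or pink look-alike of the box alone.

How it is judged:
On the way, in this order (a step that is already met when the one before it is completed fails the run):
1. the ledge is pressed by a finger and the flap is up (0.48 rad or more) while the box is still outside (value of joint flap above 0.48 rad and contact force between the fingers and flap_c5 above 0.5 N and x of box in the frame of bay below -0.042 m), for 0.2 s.
2. the box is part way under the flap, which a finger on the ledge still holds up (x of box in the frame of bay between -0.03 and 0.012 m and value of joint flap above 0.45 rad and contact force between the fingers and flap_c5 above 0.5 N), for 0.1 s.
3. the box is home (within 4 mm of the stop) with the flap still held up by the ledge (x of box in the frame of bay above 0.016 m and value of joint flap above 0.45 rad and contact force between the fingers and flap_c5 above 0.5 N), for 0.1 s.
At the end, for the whole second after the job is handed in: The box stands level on the channel floor, at rest, its front within 4 mm of the reader's face; the flap is let go and rests on the box (joint 0.25 to 0.44 rad) (x of box in the frame of bay between 0.016 and 0.024 m and y of box in the frame of bay between -0.006 and 0.006 m and angle between the x axis of box and the x axis of bay, either way round below 0.08 rad and angle between box's own z axis and vertical below 0.05 rad and z of box in the frame of bay between 0.003 and 0.009 m and linear speed of box below 0.01 m/s and value of joint flap between 0.25 and 0.44 rad and velocity of joint flap between -0.05 and 0.05 rad/s); the robot touches nothing.
It fails at once if the box is lifted (10 mm) or tipped (z of box in the frame of bay above 0.016 m or angle between box's own z axis and vertical above 0.2 rad).
It fails at once if the flap is let down on the box before it is home (x of box in the frame of bay between -0.035 and 0.012 m and value of joint flap below 0.43 rad).
It fails at once if a bystander is moved more than 20 mm or tipped (distance of any of vialrack, tape, reagent, jar from where it was at the start of the episode above 0.02 m or angle between any of vialrack, tape, reagent, jar's own z axis and vertical above 0.3 rad).
It also fails if it takes over 38 s, if anything falls off the work surface, if the arm or the gripper's body presses on something with over 40 N, if the wrist force passes 120 N, or if a joint passes its speed limit or range.

## Working session

There is one attempt and no reset: what is moved stays moved. The work goes in short steps, Python scripts to look and compute and a tool call to move; the robot and the scene stay as the last step left them, time stands still between calls to the robot, and variables do not carry over. Pictures are saved under pics/ and viewed, at most 10 in all, crops included, and the job is handed in when it is done.

Besides the shell and the picture viewer there is one more tool, called after "Call:" by a JSON object that holds its "name" and its "arguments". play_rows: Moves the arm, as the interface text tells. Its arguments: {"type":"object","properties":{"steps":{"type":"array","items":{"type":"object","properties":{"dp":{"type":"array","items":{"type":"number"}},"delta_rot":{"type":"array","items":{"type":"number"}},"jaw":{"type":"number"}}}}},"required":["steps"]}

```bash
mkdir -p pics; cat > h.py <<'E'
from workcell import manip, vision
import numpy as np, cv2
def cam(f):
    K=np.array([[f['fx'],0,f['cx']],[0,f['fy'],f['cy']],[0,0,1.]])
    return K,cv2.Rodrigues(np.array(f['rvec'],float))[0],np.array(f['tvec'],float).ravel()
def onplane(f,uv,z):
    K,R,t=cam(f); d=R.T@np.linalg.inv(K)@np.array([*uv,1.]); c=-R.T@t
    return c+d*(z-c[2])/d[2]
def proj(f,P):
    K,R,t=cam(f); return cv2.projectPoints(np.array(P,float).reshape(-1,3),R,t,K,None)[0].reshape(-1,2)
E
python3 - <<'E'
from h import *
ims=[]
for c in ["scene","side"]:
    f=vision.grab_frame(c); ims.append(f['color'])
    K,R,t=cam(f); print(c,f['fx'],(-R.T@t).round(3))
    for n in ["bay","box","flap_hinge","ledge_mid","vialrack","tape","reagent","jar"]:
        print(n,[(np.round(d['xy']).tolist(),round(d['p'],2),onplane(f,d['xy'],.05).round(3).tolist()) for d in vision.boxes_of(c,n)[:3]])
    cv2.imwrite(f'pics/{c}.png',cv2.resize(f['color'][:,:,::-1],(800,600),interpolation=cv2.INTER_CUBIC))
E
```

```text
scene 396.00769714864066 [1.129 0.073 0.609]
bay [([307.0, 270.0], 0.85, [0.723, 0.144, 0.05])]
box [([276.0, 203.0], 0.91, [0.559, 0.095, 0.05]), ([293.0, 146.0], 0.8, [0.366, 0.139, 0.05]), ([377.0, 163.0], 0.67, [0.435, 0.323, 0.05])]
flap_hinge [([322.0, 222.0], 0.69, [0.613, 0.181, 0.05])]
ledge_mid [([322.0, 221.0], 0.81, [0.609, 0.183, 0.05])]
vialrack [([206.0, 182.0], 0.72, [0.496, -0.054, 0.05])]
tape [([198.0, 236.0], 0.92, [0.646, -0.052, 0.05])]
reagent [([364.0, 203.0], 0.95, [0.56, 0.271, 0.05]), ([325.0, 224.0], 0.24, [0.617, 0.186, 0.05])]
jar [([393.0, 274.0], 0.91, [0.731, 0.287, 0.05])]
side 394.8751194337048 [0.326 0.679 0.746]
bay [([193.0, 221.0], 0.75, [0.668, 0.153, 0.05]), ([221.0, 276.0], 0.6, [0.547, 0.269, 0.05])]
box [([272.0, 325.0], 0.89, [0.414, 0.338, 0.05]), ([360.0, 189.0], 0.89, [0.316, -0.083, 0.05]), ([331.0, 260.0], 0.67, [0.34, 0.155, 0.05])]
flap_hinge [([209.0, 236.0], 0.78, [0.613, 0.183, 0.05])]
ledge_mid [([212.0, 234.0], 0.97, [0.61, 0.173, 0.05])]
vialrack []
tape [([236.0, 183.0], 0.81, [0.619, -0.002, 0.05]), ([207.0, 232.0], 0.6, [0.623, 0.173, 0.05])]
reagent [([221.0, 274.0], 0.66, [0.548, 0.266, 0.05])]
jar [([248.0, 218.0], 0.15, [0.549, 0.104, 0.05])]
```

View pics/scene.png

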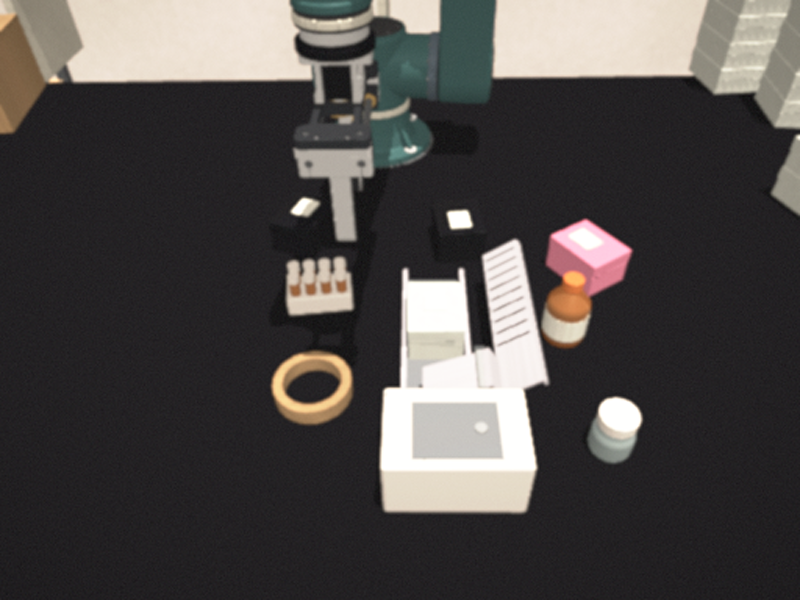

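View pics/side.png

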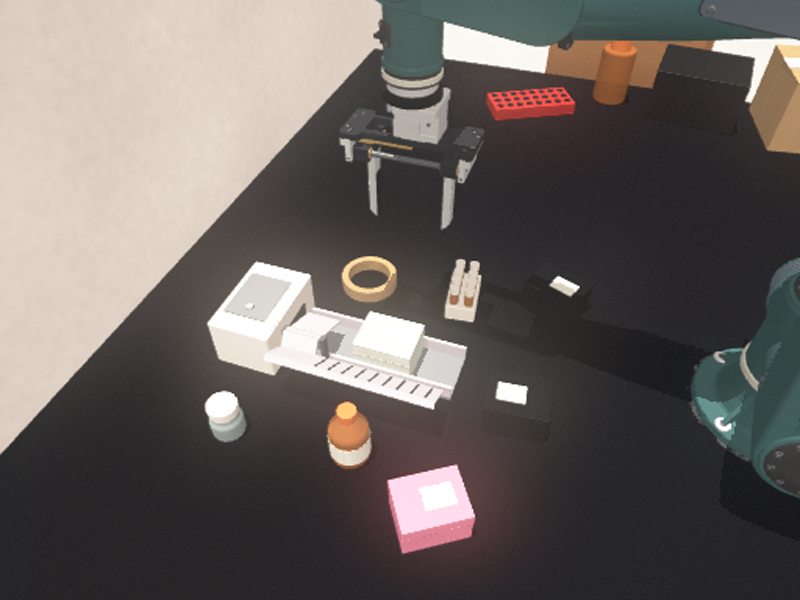

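```bash
python3 - <<'E'
import cv2
a=cv2.imread('pics/scene.png')
for n,(u0,u1,v0,v1) in {'scene':(375,575,225,405),'side':(200,480,250,420)}.items():
    a=cv2.imread(f'pics/{n}.png'); c=a[v0:v1,u0:u1]; s=800/(u1-u0); s=min(s,600/(v1-v0))
    cv2.imwrite(f'pics/{n}_c.png',cv2.resize(c,None,fx=s,fy=s,interpolation=cv2.INTER_CUBIC)); print(n,s)
E
```

```text
scene 3.3333333333333335
side 2.857142857142857
```

View pics/scene_c.png

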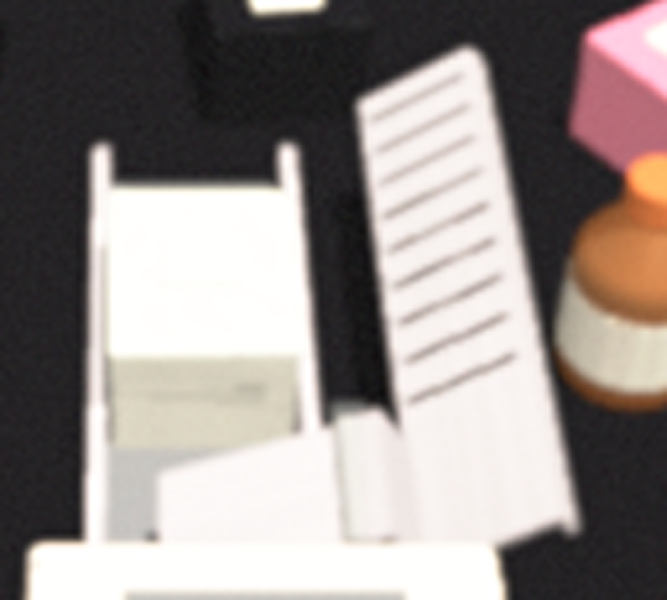

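View pics/side_c.png

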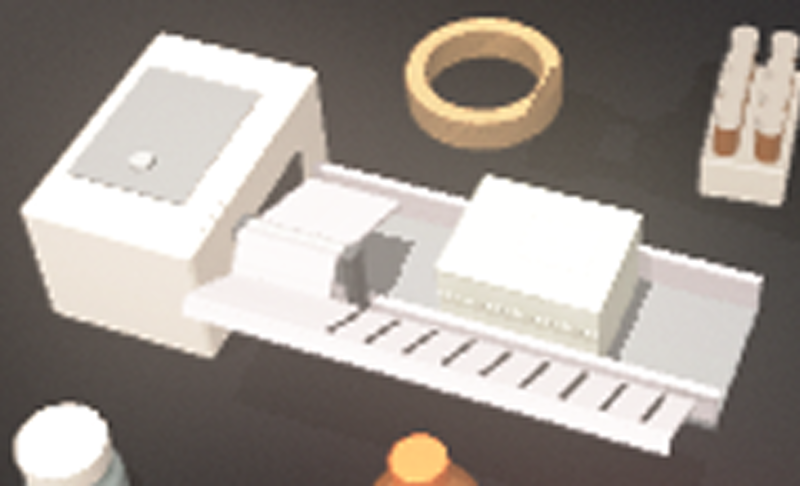

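```bash
cat > fit.py <<'E'
from h import *
from scipy.optimize import least_squares
S={c:vision.grab_frame(c) for c in ["scene","side"]}
nat=lambda c,u,v:(np.array([375+u/3.33333,225+v/3.33333]) if c=="scene" else np.array([200+u/2.857143,250+v/2.857143]))*.64
B=[("scene",101,145,-200,-40.5,28),("scene",288,145,-200,40.5,28),("scene",357,100,-195,68,56),("scene",480,50,-195,111,86),("scene",578,530,55,111,86),
("side",668,452,-195,111,86),("side",185,303,55,111,86),("side",717,393,-200,40.5,28),("side",762,278,-200,-43,28)]
X=[("scene",110,187,-45,-36,55),("scene",298,187,-45,36,55),("scene",108,357,45,-36,55),("scene",297,357,45,36,55),
("side",598,328,-45,36,55),("side",437,268,45,36,55),("side",488,175,45,-36,55),("side",641,213,-45,-36,55)]
def res(p,L,z):
    c,s=np.cos(p[2]),np.sin(p[2]); r=[]
    for cm,u,v,x,y,h in L:
        x,y,h=x/1e3,y/1e3,h/1e3
        r.append(proj(S[cm],[p[0]+c*x-s*y,p[1]+s*x+c*y,z+h])[0]-nat(cm,u,v))
    return np.ravel(r)
for L,z in((B,0),(X,.006)):
    o=least_squares(res,[.65,.13,0],args=(L,z),loss='soft_l1'); print(o.x.round(4)); print(res(o.x,L,z).reshape(-1,2).round(1).tolist())
    if L is B:b=o.x
c,s=np.cos(b[2]),np.sin(b[2]);d=o.x-b
print("box in bay",c*d[0]+s*d[1],-s*d[0]+c*d[1],d[2])
print(manip.get_obs()['ee_rot'],manip.get_obs()['finger_gap'],manip.get_obs()['time_s'])
E
python3 fit.py
```

```text
[0.6379 0.1048 0.0128]
[[0.7, 0.7], [0.4, 0.3], [0.4, 0.5], [-2.4, -1.0], [-1.2, -3.8], [0.8, -3.2], [-1.1, 0.0], [-0.3, 1.6], [-1.1, 0.7]]
[ 0.5477  0.1004 -0.0224]
[[0.3, 0.1], [-1.4, 0.5], [-0.5, -1.9], [0.5, -1.4], [-0.4, -2.5], [-1.1, 0.2], [-0.5, 0.1], [0.4, 1.2]]
box in bay -0.09022430417628656 -0.0032908305807487067 -0.03519751473716877
[[-6.79138557e-05  9.99999987e-01  1.44626188e-04]
 [ 9.99999998e-01  6.79144689e-05 -4.23481636e-06]
 [-4.24463852e-06  1.44625900e-04 -9.99999990e-01]] 0.09379941155400078 1.0
```

Call:
{"name": "play_rows", "arguments": {"steps": [{"dp": [25,-11,0],"jaw": 90},{"dp": [25,-11,0],"jaw": 90},{"dp": [25,-11,0],"jaw": 90},{"dp": [25,-11,0],"jaw": 90},{"dp": [25,-11,0],"jaw": 90},{"dp": [26,-12,0],"jaw": 90},{"delta_rot": [0,0,8],"jaw": 90},{"delta_rot": [0,0,8],"jaw": 90},{"delta_rot": [0,0,8],"jaw": 90},{"delta_rot": [0,0,8],"jaw": 90},{"delta_rot": [0,0,8],"jaw": 90},{"delta_rot": [0,0,8],"jaw": 90},{"delta_rot": [0,0,8],"jaw": 90},{"delta_rot": [0,0,8],"jaw": 90},{"delta_rot": [0,0,8],"jaw": 90},{"delta_rot": [0,0,8],"jaw": 90},{"delta_rot": [0,0,8],"jaw": 90},{"delta_rot": [0,0,2],"jaw": 90},{"jaw": 90}]}}

```text
invalid input at $.steps[0]: expected keys dp, delta_rot, jaw
```

```bash
python3 - <<'E'
from h import *
o=manip.get_obs(); print(o['time_s'],o['tool_pos'],np.round(o['ee_rot'],3),o['finger_gap'],o['force'])
f=vision.grab_frame("wrist"); K,R,t=cam(f)
im=cv2.resize(f['color'][:,:,::-1],(800,600),interpolation=cv2.INTER_CUBIC)
# overlay predicted bay (yaw 0)
for p in [(-200,-40.5,28),(-200,40.5,28),(-195,68,56),(-195,111,86),(-135,36,61),(-135,-36,61),(-45,36,61),(-45,-36,61),(55,111,86)]:
    q=proj(f,[.638+p[0]/1e3,.105+p[1]/1e3,p[2]/1e3])[0]/.64; print(p,q.round())
    if abs(q).max()<2000: cv2.drawMarker(im,(int(q[0]),int(q[1])),(0,0,255),0,14,1)
cv2.imwrite('pics/w1.png',im)
E
```

```text
1.0 [ 5.50035943e-01 -4.96943193e-07  2.05523662e-01] [[-0.  1.  0.]
 [ 1.  0. -0.]
 [-0.  0. -1.]] 0.09379941155400078 [ 0.03336922 -0.01877722 -0.0788923 ]
(-200, -40.5, 28) [251. 196.]
(-200, 40.5, 28) [241.  79.]
(-195, 68, 56) [231.  22.]
(-195, 111, 86) [203. -85.]
(-135, 36, 61) [326.  76.]
(-135, -36, 61) [331. 191.]
(-45, 36, 61) [466.  76.]
(-45, -36, 61) [462. 191.]
(55, 111, 86) [661. -85.]
```

View pics/w1.png

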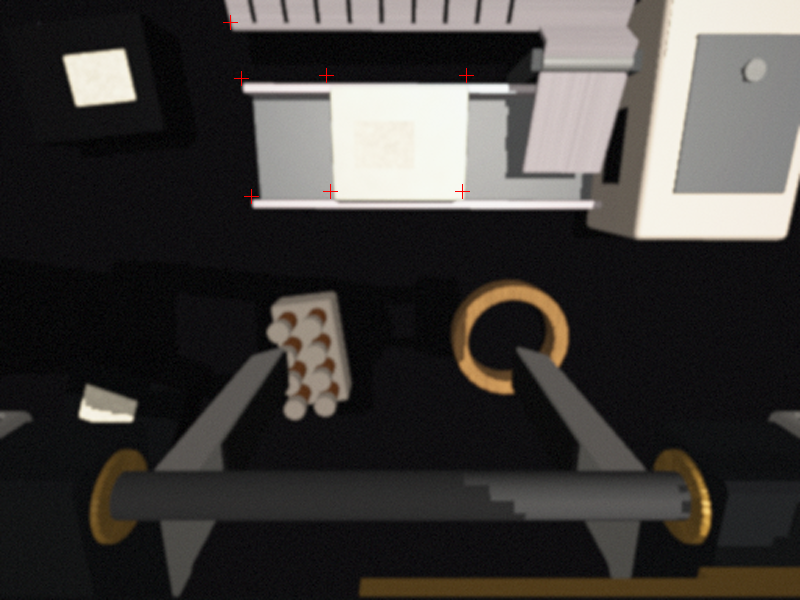

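Call:
{"name": "play_rows", "arguments": {"steps": [{"dp": [24,-11,0],"delta_rot": [0,0,0],"jaw": 90},{"dp": [24,-11,0],"delta_rot": [0,0,0],"jaw": 90},{"dp": [24,-11,0],"delta_rot": [0,0,0],"jaw": 90},{"dp": [24,-11,0],"delta_rot": [0,0,0],"jaw": 90},{"dp": [25,-11,0],"delta_rot": [0,0,0],"jaw": 90},{"dp": [25,-12,0],"delta_rot": [0,0,0],"jaw": 90},{"dp": [0,0,0],"delta_rot": [0,0,8],"jaw": 90},{"dp": [0,0,0],"delta_rot": [0,0,8],"jaw": 90},{"dp": [0,0,0],"delta_rot": [0,0,8],"jaw": 90},{"dp": [0,0,0],"delta_rot": [0,0,8],"jaw": 90},{"dp": [0,0,0],"delta_rot": [0,0,8],"jaw": 90},{"dp": [0,0,0],"delta_rot": [0,0,8],"jaw": 90},{"dp": [0,0,0],"delta_rot": [0,0,8],"jaw": 90},{"dp": [0,0,0],"delta_rot": [0,0,8],"jaw": 90},{"dp": [0,0,0],"delta_rot": [0,0,8],"jaw": 90},{"dp": [0,0,0],"delta_rot": [0,0,8],"jaw": 90},{"dp": [0,0,0],"delta_rot": [0,0,8],"jaw": 90},{"dp": [0,0,0],"delta_rot": [0,0,2],"jaw": 90},{"dp": [0,0,0],"delta_rot": [0,0,0],"jaw": 90}]}}

```text
time_s: 2.95
tool_pos: [0.483, 0.146, 0.2056]
ee_rot: [[1.0, 0.0, 0.0], [0.0, -1.0, 0.0], [0.0, -0.0, -1.0]]
force: [-0.0, -0.9, 0.3]
finger_gap: 0.0847
gripper_force: 0.0
```

```bash
python3 - <<'E'
from h import *
o=manip.get_obs(); print(o['time_s'],o['tool_pos'],np.round(o['ee_rot'],3),o['finger_gap'],o['force'])
f=vision.grab_frame("wrist"); K,R,t=cam(f)
im=cv2.resize(f['color'][:,:,::-1],(800,600),interpolation=cv2.INTER_CUBIC)
for p in [(-200,-40.5,28),(-200,40.5,28),(-195,68,56),(-195,111,86),(-135,36,61),(-135,-36,61),(-45,36,61),(-45,-36,61),(55,111,86)]:
    q=proj(f,[.638+p[0]/1e3,.1+p[1]/1e3,p[2]/1e3])[0]/.64
    if abs(q).max()<2000: cv2.drawMarker(im,(int(q[0]),int(q[1])),(0,0,255),0,14,1)
cv2.imwrite('pics/w2.png',im)
E
```

```text
2.95 [0.48300474 0.14602054 0.20555072] [[ 1.  0.  0.]
 [ 0. -1.  0.]
 [ 0. -0. -1.]] 0.08469971232754094 [-0.01684259 -0.92390152  0.25206964]
```

View pics/w2.png

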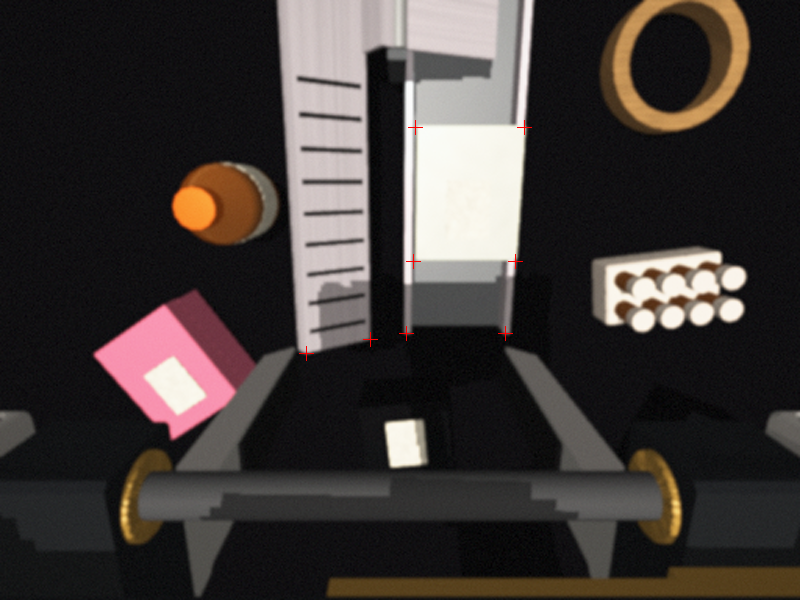

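Call:
{"name": "play_rows", "arguments": {"steps": [{"dp": [0,0,23],"delta_rot": [0,0,0],"jaw": 90},{"dp": [0,0,23],"delta_rot": [0,0,0],"jaw": 90},{"dp": [0,0,23],"delta_rot": [0,0,0],"jaw": 90},{"dp": [0,0,23],"delta_rot": [0,0,0],"jaw": 90},{"dp": [0,0,18],"delta_rot": [0,0,0],"jaw": 90},{"dp": [0,0,8],"delta_rot": [0,0,0],"jaw": 90},{"dp": [0,0,6],"delta_rot": [0,0,0],"jaw": 90},{"dp": [0,0,6],"delta_rot": [0,0,0],"jaw": 90},{"dp": [0,0,6],"delta_rot": [0,0,0],"jaw": 90},{"dp": [0,0,6],"delta_rot": [0,0,0],"jaw": 90},{"dp": [0,0,6],"delta_rot": [0,0,0],"jaw": 90},{"dp": [0,0,6],"delta_rot": [0,0,0],"jaw": 90},{"dp": [0,0,6],"delta_rot": [0,0,0],"jaw": 90},{"dp": [0,0,0],"delta_rot": [0,0,0],"jaw": 90},{"dp": [0,0,0],"delta_rot": [0,0,0],"jaw": 90},{"dp": [0,0,0],"delta_rot": [0,0,0],"jaw": 90},{"dp": [0,0,0],"delta_rot": [0,0,0],"jaw": 90}]}}

```text
time_s: 4.7
tool_pos: [0.484, 0.1442, 0.0468]
ee_rot: [[1.0, -0.0, 0.002], [-0.0, -1.0, -0.003], [0.002, 0.003, -1.0]]
force: [-1.1, -5.4, 7.7]
finger_gap: 0.0845
gripper_force: 3.7
```

```bash
python3 - <<'E'
from h import *
f=vision.grab_frame("side")
cv2.imwrite('pics/s2.png',cv2.resize(f['color'][130:290,90:350,::-1],(800,492),interpolation=cv2.INTER_CUBIC))
E
```

```text
(no output)
```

View pics/s2.png

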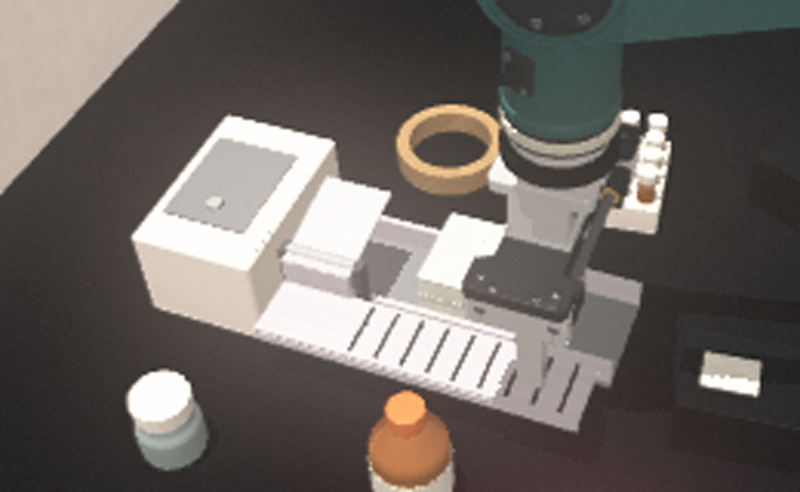

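Call:
{"name": "play_rows", "arguments": {"steps": [{"dp": [5,0,0],"delta_rot": [0,0,0],"jaw": 90},{"dp": [5,0,0],"delta_rot": [0,0,0],"jaw": 90},{"dp": [5,0,0],"delta_rot": [0,0,0],"jaw": 90},{"dp": [5,0,0],"delta_rot": [0,0,0],"jaw": 90},{"dp": [5,0,0],"delta_rot": [0,0,0],"jaw": 90},{"dp": [5,0,0],"delta_rot": [0,0,0],"jaw": 90},{"dp": [5,0,0],"delta_rot": [0,0,0],"jaw": 90},{"dp": [5,0,0],"delta_rot": [0,0,0],"jaw": 90}]}}

```text
time_s: 5.55
tool_pos: [0.5212, 0.1464, 0.0453]
ee_rot: [[1.0, 0.0, -0.005], [0.0, -1.0, 0.0], [-0.005, -0.0, -1.0]]
force: [-6.9, -0.3, 7.5]
finger_gap: 0.0847
gripper_force: 4.1
```

```bash
python3 - <<'E'
from h import *
f=vision.grab_frame("side")
cv2.imwrite('pics/s3.png',cv2.resize(f['color'][130:290,90:350,::-1],(800,492),interpolation=cv2.INTER_CUBIC))
E
```

```text
(no output)
```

View pics/s3.png

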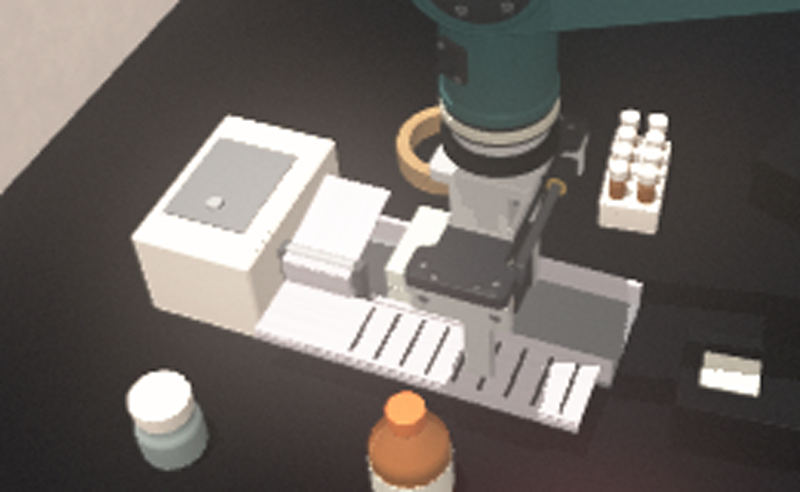

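Call:
{"name": "play_rows", "arguments": {"steps": [{"dp": [5,0,0],"delta_rot": [0,0,0],"jaw": 90},{"dp": [5,0,0],"delta_rot": [0,0,0],"jaw": 90},{"dp": [5,0,0],"delta_rot": [0,0,0],"jaw": 90},{"dp": [5,0,0],"delta_rot": [0,0,0],"jaw": 90},{"dp": [5,0,0],"delta_rot": [0,0,0],"jaw": 90},{"dp": [5,0,0],"delta_rot": [0,0,0],"jaw": 90},{"dp": [5,0,0],"delta_rot": [0,0,0],"jaw": 90},{"dp": [5,0,0],"delta_rot": [0,0,0],"jaw": 90},{"dp": [5,0,0],"delta_rot": [0,0,0],"jaw": 90},{"dp": [5,0,0],"delta_rot": [0,0,0],"jaw": 90},{"dp": [5,0,0],"delta_rot": [0,0,0],"jaw": 90},{"dp": [5,0,0],"delta_rot": [0,0,0],"jaw": 90},{"dp": [3,0,0],"delta_rot": [0,0,0],"jaw": 90},{"dp": [3,0,0],"delta_rot": [0,0,0],"jaw": 90},{"dp": [3,0,0],"delta_rot": [0,0,0],"jaw": 90},{"dp": [3,0,0],"delta_rot": [0,0,0],"jaw": 90},{"dp": [3,0,0],"delta_rot": [0,0,0],"jaw": 90}]}}

```text
time_s: 7.3
tool_pos: [0.5963, 0.1466, 0.0452]
ee_rot: [[1.0, 0.0, -0.005], [0.0, -1.0, 0.001], [-0.005, -0.001, -1.0]]
force: [-7.4, 0.4, 6.5]
finger_gap: 0.0845
gripper_force: 3.7
```

Call:
{"name": "play_rows", "arguments": {"steps": [{"dp": [2,0,0],"delta_rot": [0,0,0],"jaw": 90},{"dp": [2,0,0],"delta_rot": [0,0,0],"jaw": 90},{"dp": [2,0,0],"delta_rot": [0,0,0],"jaw": 90},{"dp": [1,0,0],"delta_rot": [0,0,0],"jaw": 90},{"dp": [0,0,0],"delta_rot": [0,0,0],"jaw": 90}]}}

```text
time_s: 7.8
tool_pos: [0.6034, 0.1466, 0.0452]
ee_rot: [[1.0, 0.0, -0.004], [0.0, -1.0, 0.001], [-0.004, -0.001, -1.0]]
force: [-5.6, -0.6, 5.6]
finger_gap: 0.0843
gripper_force: 3.8
```

Call:
{"name": "play_rows", "arguments": {"steps": [{"dp": [1,0,0],"delta_rot": [0,0,0],"jaw": 90},{"dp": [1,0,0],"delta_rot": [0,0,0],"jaw": 90},{"dp": [1,0,0],"delta_rot": [0,0,0],"jaw": 90},{"dp": [0,0,0],"delta_rot": [0,0,0],"jaw": 90}]}}

```text
time_s: 8.2
tool_pos: [0.6035, 0.1465, 0.0453]
ee_rot: [[1.0, -0.001, -0.011], [-0.001, -1.0, 0.0], [-0.011, -0.0, -1.0]]
force: [-13.5, 0.2, 11.7]
finger_gap: 0.0843
gripper_force: 7.2
```

Call:
{"name": "play_rows", "arguments": {"steps": [{"dp": [1,0,0],"delta_rot": [0,0,0],"jaw": 90},{"dp": [0,0,0],"delta_rot": [0,0,0],"jaw": 90},{"dp": [-2,0,0],"delta_rot": [0,0,0],"jaw": 90},{"dp": [-3,0,0],"delta_rot": [0,0,0],"jaw": 90},{"dp": [-5,0,0],"delta_rot": [0,0,0],"jaw": 90},{"dp": [-5,0,0],"delta_rot": [0,0,0],"jaw": 90},{"dp": [-5,0,0],"delta_rot": [0,0,0],"jaw": 90},{"dp": [0,0,0],"delta_rot": [0,0,0],"jaw": 90}]}}

```text
time_s: 9.0
tool_pos: [0.5894, 0.146, 0.0462]
ee_rot: [[1.0, -0.0, 0.002], [-0.0, -1.0, 0.0], [0.002, -0.0, -1.0]]
force: [3.6, -0.0, 4.5]
finger_gap: 0.0842
gripper_force: 2.0
```

```bash
python3 - <<'E'
from h import *
for n in("side","scene"):
    f=vision.grab_frame(n); im=cv2.resize(f['color'][:,:,::-1],None,fx=4,fy=4,interpolation=cv2.INTER_CUBIC)
    for p in [(-25,36,61),(-25,-36,61),(-25,36,6)]:
        q=proj(f,[.638+p[0]/1e3,.1+p[1]/1e3,p[2]/1e3])[0]*4+1.5; cv2.drawMarker(im,(int(q[0]),int(q[1])),(0,0,255),0,14,1)
    c=proj(f,[.63,.12,.05])[0]*4; im=im[int(c[1])-200:int(c[1])+250,int(c[0])-200:int(c[0])+200]
    cv2.imwrite(f'pics/{n}_4.png',im)
cv2.imwrite('pics/home.png',np.hstack([cv2.imread('pics/side_4.png'),cv2.imread('pics/scene_4.png')]))
E
```

```text
(no output)
```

View pics/home.png

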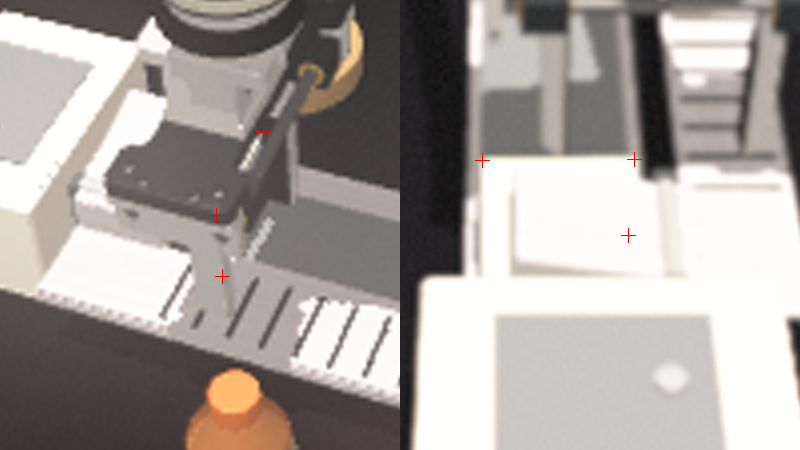

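Call:
{"name": "play_rows", "arguments": {"steps": [{"dp": [0,0,-3],"delta_rot": [0,0,0],"jaw": 90},{"dp": [0,0,-3],"delta_rot": [0,0,0],"jaw": 90},{"dp": [0,0,-3],"delta_rot": [0,0,0],"jaw": 90},{"dp": [0,0,-3],"delta_rot": [0,0,0],"jaw": 90},{"dp": [0,0,-3],"delta_rot": [0,0,0],"jaw": 90},{"dp": [0,0,-5],"delta_rot": [0,0,0],"jaw": 90},{"dp": [0,0,-10],"delta_rot": [0,0,0],"jaw": 90},{"dp": [0,0,-20],"delta_rot": [0,0,0],"jaw": 90},{"dp": [0,0,-20],"delta_rot": [0,0,0],"jaw": 90},{"dp": [0,0,-20],"delta_rot": [0,0,0],"jaw": 90},{"dp": [-20,0,-20],"delta_rot": [0,0,0],"jaw": 90},{"dp": [-20,0,-20],"delta_rot": [0,0,0],"jaw": 90},{"dp": [-20,0,0],"delta_rot": [0,0,0],"jaw": 90},{"dp": [-20,0,0],"delta_rot": [0,0,0],"jaw": 90},{"dp": [0,0,0],"delta_rot": [0,0,0],"jaw": 90},{"dp": [0,0,0],"delta_rot": [0,0,0],"jaw": 90},{"dp": [0,0,0],"delta_rot": [0,0,0],"jaw": 90}]}}

```text
time_s: 10.8
tool_pos: [0.5097, 0.1459, 0.1756]
ee_rot: [[1.0, -0.0, 0.001], [-0.0, -1.0, -0.0], [0.001, 0.0, -1.0]]
force: [-0.1, 0.8, -0.4]
finger_gap: 0.0845
gripper_force: 0.0
```

```bash
python3 - <<'E'
from h import *
f=vision.grab_frame("wrist"); im=cv2.resize(f['color'][:,:,::-1],(800,600),interpolation=cv2.INTER_CUBIC)
for p in [(-25,36,61),(-25,-36,61),(-200,-40.5,28),(-200,40.5,28)]:
    q=proj(f,[.638+p[0]/1e3,.1+p[1]/1e3,p[2]/1e3])[0]/.64; cv2.drawMarker(im,(int(q[0]),int(q[1])),(0,0,255),0,14,1)
cv2.imwrite('pics/fin.png',im)
E
```

```text
(no output)
```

View pics/fin.png

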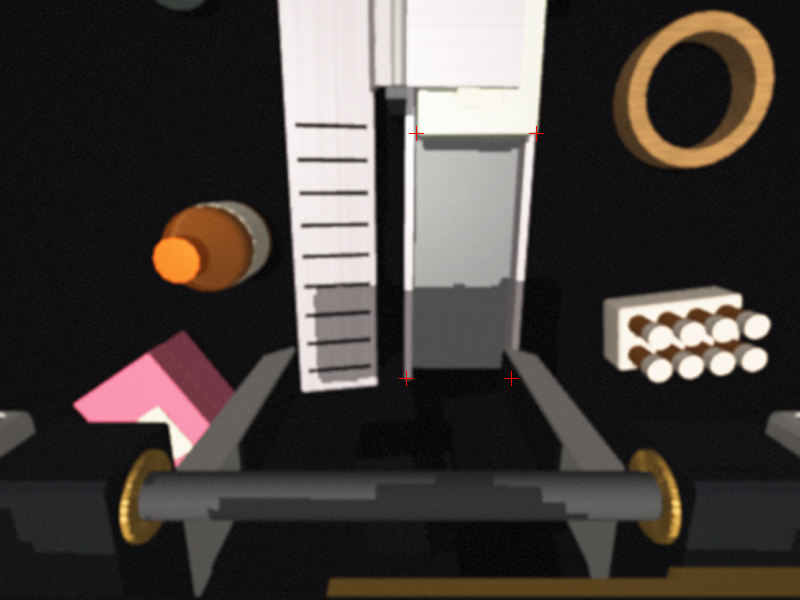

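The wrist picture shows the box's rear edge at row 135, on the marks for home at about row 133. The flap rests on the box, the channel behind it is empty, and the tape, vial rack and bottle look undisturbed.

```bash
python3 -c "
from workcell import manip
print(manip.job_done())"
```

```text
the job is handed in; nothing more can be done
None
```

I handed the job in after about 11 s of robot time: the box stopped firmly against the reader with the ledge held down, the flap then came down on it, and the arm moved clear. The final picture agrees with this, but no verdict was returned.

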